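# Clear the measuring cup and flip the laundry caddy open

## Robot

A 6-joint arm with a two-finger parallel gripper is mounted at the origin on the work surface. World frame = base frame: x ahead of the robot, y to its left, z up, the work surface at z = 0. Lengths are in mm, angles in rad, forces in N, time in s.
With the tool pointing down it reaches from about 350 to 775 mm from the base axis. Payload 7.3 kg.
Tool frame: the origin (TCP) lies at the very end of the fingers, on their centre line; the grasp point (between the pads) lies 19 mm behind it; z points along the fingers, y is the line along which they close (so a half turn about z gives the same grasp; the last joint's range is limited). The gripper opens to 92 mm and grips with 3 to 60 N. Pads are 19 mm wide; open, the fingers measure 130 mm over their backs; the gripper's body (75 mm by 190 mm) begins 47 mm behind the grasp point.
Start: joints at [-1.486, 0.342, 1.524, -0, 1.275, -0.146], TCP at [120.119, -511.095, 204.941] pointing down, gripper open.
Joint ranges: [-2.53, 2.53], [-0.77, 2.02], [0.04, 2.7], [-1, 4.14], [0.28, 2.66], [-3.11, 3.11]. Speed limits (rad/s): [2.57, 2.57, 3.14, 3.14, 3.14, 3.14].

## Interface

Orientations are given as [roll, pitch, yaw] about the fixed x, y, z axes, in that order (R = Rz(yaw) Ry(pitch) Rx(roll)).
In Python, from plant import bot gives the robot as it stands.
- The arm moves only by the tool jog_arm, never from a script. Its argument "targets" is a list of rows, each an object with "xyz": the shift along the tool's x, y, z as a fraction of full scale, a list of three; "spin": the turn about the tool's z as a fraction of full scale. In form: [{"xyz": [x, y, z], "spin": spin}, ...]. A call has exactly 10 rows; each row shifts and turns the commanded pose from where the row before left it, along the tool's axes as they then stand; what a row does not reach is not made up. Full scale, the value 1, is 80 mm for a shift and 0.1 rad for a turn. A row lasts 1/8 s, in which the tool goes at most 62.5 mm and 10.7 degrees, less where a joint would pass 70% of its speed; a pose out of reach is approached as far as the arm can. A call with a number of a shift or a turn outside -1 to 1 is refused whole. A call with a gripper value outside its range is refused whole. "gripper" is the opening in per cent of the stroke, from 0 (shut) to 100 (fully open), set as the call begins (left out, the last holds). The fingers move at their own pace and stop on an object; the grip force is fixed at half the most. Time passes only in rows, so rows that do not move let the fingers close, or fill a call up. It gives the time, the measured TCP pose, the force, the opening and the grip force at its end, in the units of the state.
- bot.get_obs(): the state, without advancing time (a new reading comes with each control period).
- bot.capture(name): name is "scene" or "top" or "wrist"; returns the picture (400x640x3 uint8, blue, green, red); there is no depth.
- bot.get_calibration(name): a dict with "vfov" (degrees; the focal length in pixels is half the picture's height over the tangent of half this angle, whatever the lens; pixels are square), "cx", "cy" (the principal point, pixels), "eye" and "rotation" of the camera in the world. Camera axes: x right, y down, z forward; pixel columns grow to the right and rows downward; lengths in mm; the calibration is good to about 2 mm. A picture is of the moment at which its call begins: read the wrist's pose just before it. get_calibration takes no time and is no camera call; for the wrist camera it gives the pose at the moment of the call.
- bot.close_job(): hands the job in; it is judged then, once.
The state is a dict: "time": time; "joint_positions": joint angles; "dq": joint speeds; "tau": joint torques, N m; "tool_pos": TCP position; "tcp_rot": TCP orientation; "contact_force": force on the tool from outside, world axes, zero at the start; "moment": the same for the moment, N m; "grip_width": finger opening in mm; "finger_force": force on a finger pad.
Only numpy, scipy, OpenCV 4.12 (cv2) and the standard library are available. Lean on these libraries where they do the work, as an engineer would, in place of code of your own. Each camera call takes 0.05 s, during which the arm holds its last target. There are 200 camera calls.

## Task

The steel measuring cup is standing in the way in front of the taller lidded caddy: first push it sideways along the counter, upright and without picking it up, until it is wholly clear of the caddy's front. Then put a fingertip under the front lip of the caddy's lid and swing the lid up and over, without flinging it, until it stays fully open by itself. Only push, never grip or lift anything; leave the lower tin shut and everything else where it stands.

Things in the scene. Friction and masses are not known exactly. Their poses are not given: they have to be found in the camera images.
- caddy: The taller of two boxes with wooden lids; fixed to the counter. Grey enamel box, 110 mm deep (its x) by 140 mm wide (its y), 100 mm tall without the lid. Origin at the centre of its underside; its x axis points level from the front (nearer the robot) to the hinged back, its y axis along the front to the left, z up. In front of it the counter is free for the cup to be pushed about 140 mm to either side along its y.
- caddy_lid (a joint): Angle of the caddy's lid: 0 shut, grows as the front rises, stop at 1.95 rad (leaning back, fully open). The lid (about 150 g, 7 mm thick wood) swings freely on a damped hinge along the caddy's back rim: it falls shut short of about 1.5 rad and beyond that sinks back slowly on its own to the stop.
- caddy_lip (a point): Middle of the front edge of the caddy lid's lip, on its underside. The lip is 80 mm wide, 6 mm thick and sticks out 27 mm in front of the box with free space under it down to the counter. The point moves with the lid on a circle of 137 mm about the hinge; its axes are the caddy's when the lid is shut.
- caddy_hinge (a point): Middle of the hinge line of the caddy's lid, 55 mm behind the box's centre at the height of the rim (100 mm), level with the lid's underside when shut; the hinge runs along the caddy's y.
- cup: Loose round steel measuring cup standing upright, open at the top, 72 mm across the rim (narrower at its foot), 75 mm tall, about 0.2 kg. Origin at the centre of its underside. It starts some 75 mm in front of the caddy's front wall.
- tin: The lower of the two boxes with wooden lids, to be left shut; fixed to the counter. Grey enamel box, 110 mm deep (its x) by 140 mm wide (its y), 60 mm tall without the lid. Origin at the centre of its underside; its x axis points level from the front (nearer the robot) to the hinged back, its y axis along the front to the left, z up. Its lid has the same 27 mm lip.
- tin_lid (a joint): Angle of the tin's lid: 0 shut. Must stay shut.
- stick: Small blue bottle standing between and behind the boxes, 38 mm across, 85 mm tall. Origin under its centre. Stays where it is.
- sheets: Cardboard box 70 by 120 by 50 mm high behind the boxes. Origin under its centre. Stays where it is.
- brush: Brush lying far to the right, about 200 mm long. Origin at its underside. Stays where it is.
- softener: Blue bottle far to the left, 72 mm across, 190 mm tall. Origin under its centre. Stays where it is.
- jar: Glass jar far to the left, 80 mm across, 100 mm tall. Origin under its centre. Stays where it is.
- dish: Small white bowl far to the right, 110 mm across, 35 mm tall. Origin under its centre. Stays where it is.

How it is judged:
By the outcome, as a careful person would: the job done as asked, in the order asked, and still so for the second after the job is handed in, with the robot touching nothing.
It also fails if it takes over 58 s, if anything falls off the work surface, if the arm or the gripper's body presses on something with over 40 N, if the wrist force passes 120 N, or if a joint passes its speed limit or range.

## Working session

There is one attempt and no reset: what is moved stays moved. The work goes in short steps, Python scripts to look and compute and a tool call to move; the robot and the scene stay as the last step left them, time stands still between calls to the robot, and variables do not carry over. Pictures are saved under pics/ and viewed, at most 10 in all, crops included, and the job is handed in when it is done.

Besides the shell and the picture viewer there is one more tool, called after "Emit:" by a JSON object that holds its "fn" and its "kwargs". jog_arm: Moves the arm, as the interface text tells. Shift numbers are shares of 80 mm and turn numbers shares of 0.1 rad, none past 1 either way. Its arguments: {"type":"object","properties":{"targets":{"type":"array","items":{"type":"object","properties":{"xyz":{"type":"array","items":{"type":"number"}},"spin":{"type":"number"}}}},"gripper":{"type":"number"}},"required":["targets"]}

```bash
mkdir -p pics
python3 - <<'E'
from plant import bot
import cv2
for n in("scene","top"):
    cv2.imwrite(f"pics/{n}0.png",bot.capture(n)); print(n,bot.get_calibration(n))
print(bot.get_obs())
E
```

```text
scene {'vfov': 46.773657563189026, 'cx': 319.5155076458391, 'cy': 197.34734735553246, 'eye': array([1332.82388198, -652.10865389,  912.96994533]), 'rotation': array([-2.27821738,  0.00802266,  0.83759157])}
top {'vfov': 49.888871500376304, 'cx': 320.1346993315747, 'cy': 196.75615086275704, 'eye': array([ 252.17736601,   25.08428241, 1629.46792207]), 'rotation': array([-2.91082774,  0.00338719, -1.65876319])}
{'time': 0.1, 'joint_positions': array([-1.48600692e+00,  3.42662996e-01,  1.52490490e+00,  2.19541986e-05,
        1.27539094e+00, -1.45951467e-01]), 'dq': array([ 0.000374  , -0.00168917, -0.00401078,  0.00079999, -0.00111226,
        0.00085539]), 'tau': array([ 1.41577493e-03, -4.32004380e+01, -2.44694084e+01,  7.19099189e-02,
        5.25669276e-02, -5.29134206e-05]), 'tool_pos': array([ 120.08774526, -510.68953401,  204.31510334]), 'tcp_rot': array([-3.14024405e+00, -2.19460839e-04,  2.30734315e-01]), 'contact_force': array([ 0.35089758,  0.37747919, -0.40643952]), 'moment': array([ 0.00744976, -0.03082499,  0.00478373]), 'finger_force': 0.0, 'grip_width': 91.66766455861433}
```

View pics/scene0.png

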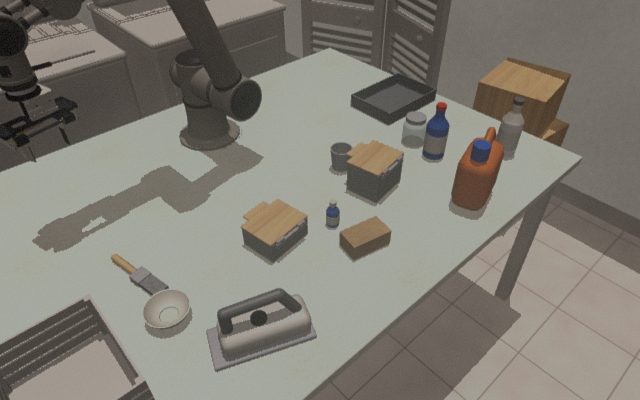

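View pics/top0.png

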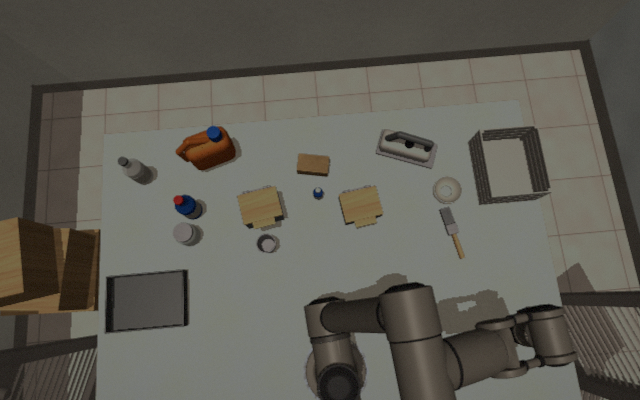

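The caddy is at about (262,207) in top, with the cup at (267,243) in front of it. The tin is at (361,207) and the small bottle at (318,193). I'll enlarge the caddy in both views.

```bash
cat > h.py <<'E'
import numpy as np, cv2
from scipy.spatial.transform import Rotation as R
from plant import bot
def cam(n):
    c=bot.get_calibration(n); return c, R.from_euler('xyz',c['rotation']).as_matrix(), 200/np.tan(np.radians(c['vfov']/2))
def pix(n,P):
    c,M,f=cam(n); p=(np.atleast_2d(P)-c['eye'])@M; return p[:,:2]/p[:,2:]*f+[c['cx'],c['cy']]
def ray(n,uv,z):
    c,M,f=cam(n); d=M@np.array([(uv[0]-c['cx'])/f,(uv[1]-c['cy'])/f,1]); return c['eye']+d*(z-c['eye'][2])/d[2]
E
python3 - <<'E'
from h import *
print(pix("top",[[0,0,0],[120,-511,205]]),pix("scene",[[0,0,0],[120,-511,205]]))
a=cv2.imread("pics/top0.png")[170:270,220:320]; b=cv2.imread("pics/scene0.png")[125:215,320:420]
r=lambda i:cv2.resize(i,(400,i.shape[0]*4),interpolation=cv2.INTER_CUBIC)
a=r(a);b=cv2.copyMakeBorder(r(b),0,40,0,0,0)
cv2.imwrite("pics/crop0.png",np.hstack([a,b]))
E
```

```text
[[334.9426408  369.70577062]
 [493.46009704 325.13687232]] [[209.35932796 133.79007038]
 [ 53.83725187 157.69584629]]
```

View pics/crop0.png

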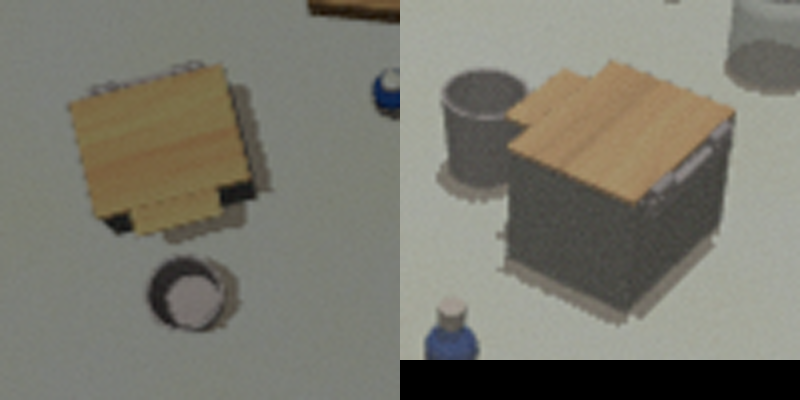

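Run:
```python
from h import *
T=lambda u,v,z:ray("top",(220+u/4-.4,170+v/4-.4),z)[:2].round(1)
S=lambda u,v,z:ray("scene",(320+(u-400)/4-.4,125+v/4-.4),z)[:2].round(1)
for n,t,s in(("BL",(70,103),(735,113)),("BR",(221,66),(636,202)),("FR",(249,184),(508,148)),("FL",(98,218),(613,61))):
    print(n,T(*t,107),S(*s,107))
print("lip",T(138,234,106),T(220,214,106)," cup",T(186,293,75),S(486,94,75))
for n,p in(("tinFR",(361,207)),("stick",(318,193))): print(n,ray("top",p,70)[:2])
```

```text
BL [641.  299.6] [645.6 298.2]
BR [663.6 160.4] [669.3 162.4]
FR [551.7 142.2] [561.6 141.2]
FL [532.8 279.2] [535.1 282.6]
lip [515.3 244.4] [526.9 170.1]  cup [462.9 208.4] [467.4 210.8]
tinFR [ 565.38654169 -149.17258373]
stick [632.67965409   4.8291966 ]
```

Emit:
{"fn": "jog_arm", "kwargs": {"gripper": 0, "targets": [{"xyz": [0.5,-0.3,0],"spin": 0.65},{"xyz": [0.6,-0.4,0],"spin": 0},{"xyz": [0.6,-0.4,0],"spin": 0},{"xyz": [0.6,-0.4,0],"spin": 0},{"xyz": [0.6,-0.4,0],"spin": 0},{"xyz": [0.2,-0.65,0],"spin": 0},{"xyz": [0.2,-0.65,0],"spin": 0},{"xyz": [0.2,-0.65,0],"spin": 0},{"xyz": [0.2,-0.65,0],"spin": 0},{"xyz": [0.2,-0.65,0],"spin": 0}]}}

```text
time: 1.35
tool_pos: [357.6, -49.3, 204.9]
tcp_rot: [3.142, -0.0, 0.165]
contact_force: [1.8, -0.3, -0.4]
grip_width: 1.0
finger_force: 0.0
```

Emit:
{"fn": "jog_arm", "kwargs": {"targets": [{"xyz": [0.4,-0.5,0],"spin": 0},{"xyz": [0.4,-0.5,0],"spin": 0},{"xyz": [0.2,-0.5,0],"spin": 0},{"xyz": [0.2,-0.5,0],"spin": 0},{"xyz": [0,-0.2,0],"spin": 0},{"xyz": [0,0,0],"spin": 0},{"xyz": [0,0,0],"spin": 0},{"xyz": [0,0,0],"spin": 0},{"xyz": [0,0,0],"spin": 0},{"xyz": [0,0,0],"spin": 0}]}}

```text
time: 2.6
tool_pos: [423.5, 138.0, 205.0]
tcp_rot: [3.141, -0.0, 0.165]
contact_force: [-0.0, -1.2, 0.1]
grip_width: 0.5
finger_force: 0.0
```

Run:
```python
from h import *
o=bot.get_obs();print(o['tool_pos'],o['tcp_rot'],o['grip_width'],o['contact_force'],bot.get_calibration("wrist"))
cv2.imwrite("pics/w1.png",bot.capture("wrist"))
```

```text
[423.51631295 138.03755857 204.96245711] [ 3.14148362e+00 -1.40803799e-04  1.65062646e-01] 0.5072137702603807 [-0.02387913 -1.183048    0.12257837] {'vfov': 65.14719176325234, 'cx': 321.14192510727423, 'cy': 199.97427701889032, 'eye': array([501.79048446, 151.41005977, 384.21824758]), 'rotation': array([ 2.83797947e+00, -3.25942307e-04, -1.40603565e+00])}
```

View pics/w1.png

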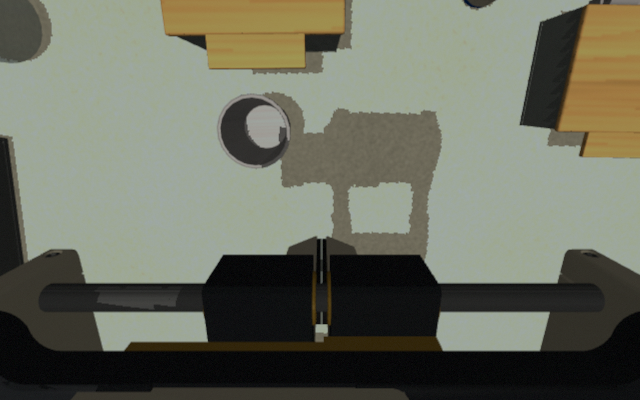

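The cup rim is centred at (254,131), the lip's front edge runs (208,68)–(305,68), and the gripper is shut at the bottom centre. Next I compute the positions.

Run:
```python
from h import *
n="wrist"
cup=ray(n,(254,131),75); foot=ray(n,(266,127),2); print("cup",cup,foot)
print("rim r",np.linalg.norm(ray(n,(219,131),75)-ray(n,(289,131),75))/2, "foot r",np.linalg.norm(ray(n,(247,127),2)-ray(n,(286,127),2))/2)
a,b=ray(n,(208,68),103),ray(n,(305,68),103); print("lip",a,b,(a+b)/2,np.arctan2(-(a-b)[0],(a-b)[1]))
print("lidfront",ray(n,(165,35),107),ray(n,(342,35),107))
p=bot.get_obs()['tool_pos']; print("tcp px",pix(n,[p,p+[0,0,60]]))
d=(cup-p); c,s=np.cos(.165),np.sin(.165); print("tool move",d[0]*c+d[1]*s,d[0]*s-d[1]*c)
```

```text
cup [464.5842691  211.14877376  75.        ] [462.81275892 211.5818084    2.        ]
rim r 33.88244732322229 foot r 23.24776731533106
lip [512.86024103 248.65767776 103.        ] [526.10686719 169.1097564  103.        ] [519.48355411 208.88371708 103.        ] 0.16500971781476928
lidfront [531.50462718 282.45056015 107.        ] [554.66073067 143.4183586  107.        ]
tcp px [[321.62987508 235.63951443]
 [321.8757153  291.31131079]]
tool move 52.53257169669546 -65.2642776801852
```

Emit:
{"fn": "jog_arm", "kwargs": {"targets": [{"xyz": [0.33,-0.41,0],"spin": 0},{"xyz": [0.33,-0.41,0],"spin": 0},{"xyz": [0,0,0.2],"spin": 0},{"xyz": [0,0,0.4],"spin": 0},{"xyz": [0,0,0.4],"spin": 0},{"xyz": [0,0,0.25],"spin": 0},{"xyz": [0,0,0],"spin": 0},{"xyz": [0,0,0],"spin": 0},{"xyz": [0,0,0],"spin": 0},{"xyz": [0,0,0],"spin": 0}]}}

```text
time: 3.9
tool_pos: [465.1, 212.0, 105.6]
tcp_rot: [-3.141, -0.001, 0.166]
contact_force: [0.1, 0.1, -0.3]
grip_width: 0.8
finger_force: 0.0
```

Run:
```python
from h import *
w=bot.capture("wrist")
cv2.imwrite("pics/w2.png",w[100:400,120:520])
```

```text
(no output)
```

View pics/w2.png

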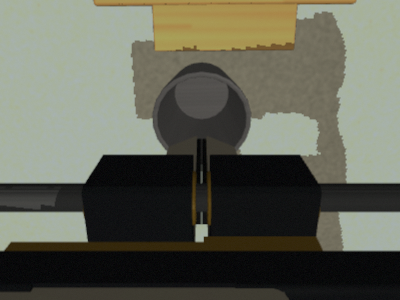

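The closed fingers at column 201 line up with the cup's rim, which spans 153–250. I'll descend inside the cup.

Emit:
{"fn": "jog_arm", "kwargs": {"targets": [{"xyz": [0,0,0.15],"spin": 0},{"xyz": [0,0,0.15],"spin": 0},{"xyz": [0,0,0.15],"spin": 0},{"xyz": [0,0,0.15],"spin": 0},{"xyz": [0,0,0.15],"spin": 0},{"xyz": [0,0,0.15],"spin": 0},{"xyz": [0,0,0.12],"spin": 0},{"xyz": [0,0,0],"spin": 0},{"xyz": [0,0,0],"spin": 0},{"xyz": [0,0,0],"spin": 0}]}}

```text
time: 5.2
tool_pos: [465.1, 211.9, 23.7]
tcp_rot: [-3.142, -0.001, 0.166]
contact_force: [0.1, 0.5, 0.7]
grip_width: 0.6
finger_force: 0.0
```

Emit:
{"fn": "jog_arm", "kwargs": {"targets": [{"xyz": [0,-0.06,0],"spin": 0},{"xyz": [0,-0.08,0],"spin": 0},{"xyz": [0,-0.08,0],"spin": 0},{"xyz": [0,-0.08,0],"spin": 0},{"xyz": [0,-0.08,0],"spin": 0},{"xyz": [0,-0.08,0],"spin": 0},{"xyz": [0,-0.08,0],"spin": 0},{"xyz": [0,-0.08,0],"spin": 0},{"xyz": [0,-0.08,0],"spin": 0},{"xyz": [0,-0.08,0],"spin": 0}]}}

```text
time: 6.45
tool_pos: [454.3, 273.8, 23.2]
tcp_rot: [3.141, 0.0, 0.166]
contact_force: [-0.2, -0.8, -0.4]
grip_width: 0.5
finger_force: 0.5
```

Emit:
{"fn": "jog_arm", "kwargs": {"targets": [{"xyz": [0,-0.09,0],"spin": 0},{"xyz": [0,-0.09,0],"spin": 0},{"xyz": [0,-0.09,0],"spin": 0},{"xyz": [0,-0.09,0],"spin": 0},{"xyz": [0,-0.09,0],"spin": 0},{"xyz": [0,-0.09,0],"spin": 0},{"xyz": [0,-0.09,0],"spin": 0},{"xyz": [0,-0.07,0],"spin": 0},{"xyz": [0,-0.04,0],"spin": 0},{"xyz": [0,0,0],"spin": 0}]}}

```text
time: 7.7
tool_pos: [444.6, 331.9, 23.2]
tcp_rot: [3.141, 0.0, 0.166]
contact_force: [0.1, -0.3, 0.6]
grip_width: 0.4
finger_force: 0.5
```

Emit:
{"fn": "jog_arm", "kwargs": {"targets": [{"xyz": [0,0,0],"spin": 0},{"xyz": [0,0.05,0],"spin": 0},{"xyz": [0,0.05,0],"spin": 0},{"xyz": [0,0,0],"spin": 0},{"xyz": [0,0,0],"spin": 0},{"xyz": [0,0,-0.2],"spin": 0},{"xyz": [0,0,-0.4],"spin": 0},{"xyz": [0,0,-0.5],"spin": 0},{"xyz": [0,0,0],"spin": 0},{"xyz": [0,0,0],"spin": 0}]}}

```text
time: 8.95
tool_pos: [445.7, 323.9, 111.5]
tcp_rot: [-3.142, -0.0, 0.166]
contact_force: [-0.3, 0.4, -0.8]
grip_width: 0.7
finger_force: 0.0
```

Run:
```python
from h import *
r=lambda i:cv2.resize(i,None,fx=3,fy=3,interpolation=cv2.INTER_CUBIC)
cv2.imwrite("pics/m3.png",np.hstack([r(bot.capture("top")[150:280,200:320]),r(bot.capture("scene")[90:220,310:430])]))
```

```text
(no output)
```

View pics/m3.png

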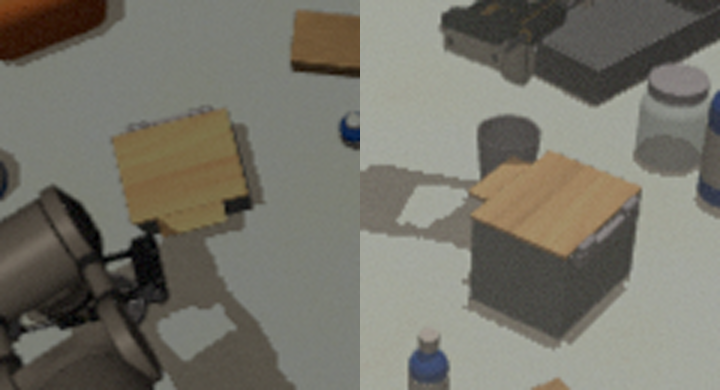

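Run:
```python
from h import *
p=ray("scene",(310+148/3-.3,90+130/3-.3),75); print(p)
d=p[:2]-[600.3,222.4]; c,s=np.cos(.165),np.sin(.165); print(d@[c,s],d@[-s,c])
```

```text
[444.44242343 315.89185967  75.        ]
-138.38451847227438 117.8220567040879
```

The cup now sits about 118 mm to the side, upright and clear of the caddy by 12 mm. Next I move in front of the lip.

Emit:
{"fn": "jog_arm", "kwargs": {"targets": [{"xyz": [0,0.3,0],"spin": 0},{"xyz": [0,0.4,0],"spin": 0},{"xyz": [0.1,0.4,0],"spin": 0},{"xyz": [0.1,0.3,0],"spin": 0},{"xyz": [0.15,0.17,0],"spin": 0},{"xyz": [0,0,0],"spin": 0},{"xyz": [0,0,0.25],"spin": 0},{"xyz": [0,0,0.25],"spin": 0},{"xyz": [0,0,0],"spin": 0},{"xyz": [0,0,0],"spin": 0}]}}

```text
time: 10.3
tool_pos: [494.4, 205.3, 71.8]
tcp_rot: [-3.142, -0.0, 0.167]
contact_force: [0.4, -0.1, -0.1]
grip_width: 0.6
finger_force: 0.0
```

Emit:
{"fn": "jog_arm", "kwargs": {"targets": [{"xyz": [0.04,0,0],"spin": 0},{"xyz": [0.04,0,0],"spin": 0},{"xyz": [0.02,0,0],"spin": 0},{"xyz": [0.02,0,0],"spin": 0},{"xyz": [0.02,0,0],"spin": 0},{"xyz": [0,0,0],"spin": 0},{"xyz": [0,0,0],"spin": 0},{"xyz": [0,0,0],"spin": 0},{"xyz": [0,0,0],"spin": 0},{"xyz": [0,0,0],"spin": 0}]}}

```text
time: 11.55
tool_pos: [505.3, 206.5, 71.3]
tcp_rot: [3.141, 0.0, 0.166]
contact_force: [0.1, 0.9, 1.1]
grip_width: 0.6
finger_force: 0.0
```

Emit:
{"fn": "jog_arm", "kwargs": {"targets": [{"xyz": [0.02,0,0],"spin": 0},{"xyz": [0.02,0,0],"spin": 0},{"xyz": [0.02,0,0],"spin": 0},{"xyz": [0.02,0,0],"spin": 0},{"xyz": [0,0,0],"spin": 0},{"xyz": [0,0,0],"spin": 0},{"xyz": [0,0,0],"spin": 0},{"xyz": [0,0,0],"spin": 0},{"xyz": [0,0,0],"spin": 0},{"xyz": [0,0,0],"spin": 0}]}}

```text
time: 12.8
tool_pos: [510.1, 207.3, 71.1]
tcp_rot: [3.141, 0.003, 0.166]
contact_force: [-5.1, -1.0, 2.7]
grip_width: 0.3
finger_force: 2.7
```

Emit:
{"fn": "jog_arm", "kwargs": {"targets": [{"xyz": [0.02,0,0],"spin": 0},{"xyz": [0.02,0,0],"spin": 0},{"xyz": [0,0,0],"spin": 0},{"xyz": [0,0,-0.04],"spin": 0},{"xyz": [0,0,-0.04],"spin": 0},{"xyz": [0.01,0,-0.04],"spin": 0},{"xyz": [0.01,0,-0.04],"spin": 0},{"xyz": [0.01,0,-0.04],"spin": 0},{"xyz": [0,0,0],"spin": 0},{"xyz": [0,0,0],"spin": 0}]}}

```text
time: 14.05
tool_pos: [510.9, 207.4, 85.1]
tcp_rot: [3.141, 0.014, 0.166]
contact_force: [-14.8, -3.0, 0.7]
grip_width: 0.3
finger_force: 7.7
```

Run:
```python
from h import *
r=lambda i:cv2.resize(i,None,fx=3,fy=3,interpolation=cv2.INTER_CUBIC)
w=bot.capture("wrist");t=r(bot.capture("scene")[90:220,310:430])
cv2.imwrite("pics/m4.png",np.hstack([w[0:390,120:540],t]))
print(bot.get_obs())
```

```text
{'time': 14.15, 'joint_positions': array([2.46427862e-01, 5.19227347e-01, 1.59950592e+00, 3.17700493e-04,
       1.03726542e+00, 1.65074579e+00]), 'dq': array([ 7.20662932e-04,  1.71346710e-05, -8.60626662e-04, -1.03366059e-03,
       -3.52728724e-04, -7.55153805e-04]), 'tau': array([-1.76954269e+00, -4.97161818e+01, -2.91112232e+01, -2.27541262e-01,
       -4.76039842e+00,  4.35785518e-02]), 'tool_pos': array([510.93176856, 207.39575846,  85.10210245]), 'tcp_rot': array([3.1407124 , 0.01438169, 0.16630852]), 'contact_force': array([-14.68777759,  -3.12959014,   1.90231102]), 'moment': array([-0.52366428,  2.51306221,  0.00397328]), 'finger_force': 7.717885472229682, 'grip_width': 0.5825294679848131}
```

View pics/m4.png

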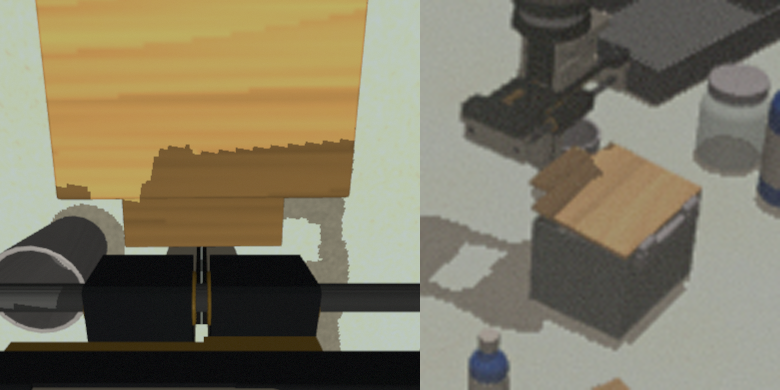

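Run:
```python
from h import *
for z in(100,106,112,118,124):
    a,b=ray("wrist",(243,246),z),ray("wrist",(403,246),z); m=(a+b)/2; print(z,np.linalg.norm(a-b).round(1),m[:2].round(1))
    th=np.arcsin(max(0,z-106)/137); q=np.array([600.3,222.4])+(55-137*np.cos(th))*np.array([np.cos(.166),np.sin(.166)]); print("  model",q.round(1))
```

```text
100 92.3 [511.4 206.7]
  model [519.4 208.9]
106 88.9 [514.3 207.2]
  model [519.4 208.9]
112 85.5 [517.3 207.8]
  model [519.6 208.9]
118 82.1 [520.3 208.3]
  model [519.9 208.9]
124 78.7 [523.2 208.9]
  model [520.6 209. ]
```

The lid rose about 12 mm and the finger is holding it. I'll continue along the circle.

Emit:
{"fn": "jog_arm", "kwargs": {"targets": [{"xyz": [0.011,0,-0.085],"spin": 0},{"xyz": [0.015,0,-0.084],"spin": 0},{"xyz": [0.019,0,-0.083],"spin": 0},{"xyz": [0.023,0,-0.082],"spin": 0},{"xyz": [0.027,0,-0.081],"spin": 0},{"xyz": [0.031,0,-0.08],"spin": 0},{"xyz": [0.035,0,-0.078],"spin": 0},{"xyz": [0.039,0,-0.076],"spin": 0},{"xyz": [0.043,0,-0.074],"spin": 0},{"xyz": [0.047,0,-0.072],"spin": 0}]}}

```text
time: 15.4
tool_pos: [536.5, 211.9, 150.9]
tcp_rot: [3.141, 0.008, 0.166]
contact_force: [-12.0, -2.5, 8.1]
grip_width: 0.4
finger_force: 6.3
```

Run:
```python
from h import *
r=lambda i:cv2.resize(i,None,fx=3,fy=3,interpolation=cv2.INTER_CUBIC)
w=bot.capture("wrist");t=r(bot.capture("scene")[90:220,310:430])
cv2.imwrite("pics/m5.png",np.hstack([w[0:390,120:540],t]))
print(bot.get_obs()['tool_pos'],bot.get_obs()['contact_force'])
```

```text
[537.18803996 212.01333036 151.66552712] [-13.51717584  -1.71186134   9.43330602]
```

View pics/m5.png

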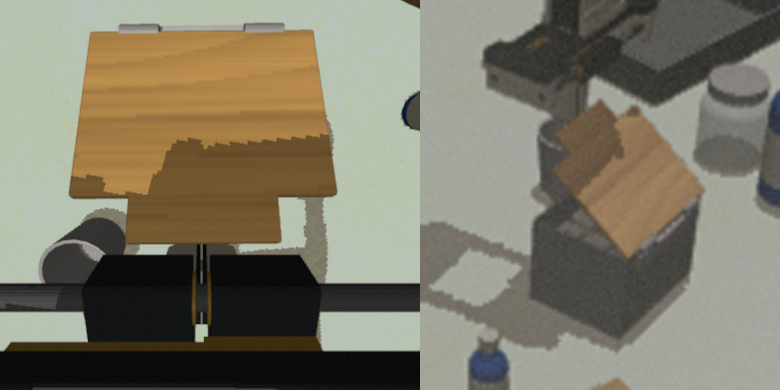

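The lid is about 0.55 rad open and the finger is still on the lip at (200,243). Continuing.

Emit:
{"fn": "jog_arm", "kwargs": {"targets": [{"xyz": [0.05,0,-0.07],"spin": 0},{"xyz": [0.054,0,-0.067],"spin": 0},{"xyz": [0.057,0,-0.064],"spin": 0},{"xyz": [0.06,0,-0.061],"spin": 0},{"xyz": [0.063,0,-0.058],"spin": 0},{"xyz": [0.066,0,-0.055],"spin": 0},{"xyz": [0.068,0,-0.052],"spin": 0},{"xyz": [0.071,0,-0.048],"spin": 0},{"xyz": [0.073,0,-0.044],"spin": 0},{"xyz": [0.075,0,-0.041],"spin": 0}]}}

```text
time: 16.75
tool_pos: [590.8, 220.7, 195.9]
tcp_rot: [3.141, -0.0, 0.166]
contact_force: [-1.4, -0.1, 0.1]
grip_width: 0.2
finger_force: 0.2
```

Emit:
{"fn": "jog_arm", "kwargs": {"targets": [{"xyz": [0.075,0,-0.035],"spin": 0},{"xyz": [0.075,0,-0.03],"spin": 0},{"xyz": [0.075,0,-0.025],"spin": 0},{"xyz": [0.075,0,-0.02],"spin": 0},{"xyz": [0.075,0,-0.02],"spin": 0},{"xyz": [0.075,0,-0.01],"spin": 0},{"xyz": [0.075,0,-0.01],"spin": 0},{"xyz": [0.07,0,0],"spin": 0},{"xyz": [0.07,0,0],"spin": 0},{"xyz": [0.07,0,0],"spin": 0}]}}

```text
time: 18.0
tool_pos: [648.6, 230.4, 207.6]
tcp_rot: [3.142, 0.0, 0.166]
contact_force: [0.1, 0.2, 0.1]
grip_width: 0.3
finger_force: 0.0
```

Emit:
{"fn": "jog_arm", "kwargs": {"targets": [{"xyz": [0.07,0,0],"spin": 0},{"xyz": [0.07,0,0],"spin": 0},{"xyz": [0.06,0,0],"spin": 0},{"xyz": [0.05,0,0],"spin": 0},{"xyz": [0,0,0],"spin": 0},{"xyz": [0,0,0],"spin": 0},{"xyz": [0,0,0],"spin": 0},{"xyz": [0,0,0],"spin": 0},{"xyz": [0,0,0],"spin": 0},{"xyz": [0,0,0],"spin": 0}]}}

```text
time: 19.25
tool_pos: [668.0, 233.7, 207.7]
tcp_rot: [3.141, -0.0, 0.166]
contact_force: [0.1, 0.0, 0.1]
grip_width: 0.2
finger_force: 0.0
```

Run:
```python
from h import *
r=lambda i:cv2.resize(i,None,fx=3,fy=3,interpolation=cv2.INTER_CUBIC)
w=bot.capture("wrist");t=r(bot.capture("scene")[90:220,310:430])
cv2.imwrite("pics/m6.png",np.hstack([w[0:390,120:540],t]))
print(bot.get_obs()['tool_pos'],bot.get_obs()['contact_force'])
```

```text
[668.03851895 233.65621241 207.69851877] [-0.15278574  0.66448726 -0.36060164]
```

View pics/m6.png

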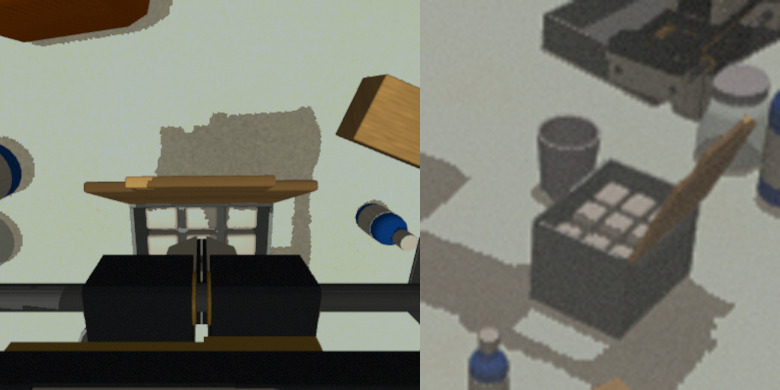

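The lid is leaning back past vertical and clear of the finger, and the cup is upright and clear of the box. I'll back off and let the lid settle.

Emit:
{"fn": "jog_arm", "kwargs": {"targets": [{"xyz": [-0.2,0,0],"spin": 0},{"xyz": [-0.4,0,0],"spin": 0},{"xyz": [-0.4,0,0],"spin": 0},{"xyz": [-0.4,0.2,0],"spin": 0},{"xyz": [-0.4,0.4,0],"spin": 0},{"xyz": [-0.2,0.4,0],"spin": 0},{"xyz": [0,0.4,0],"spin": 0},{"xyz": [0,0.4,0],"spin": 0},{"xyz": [0,0.2,0],"spin": 0},{"xyz": [0,0,0],"spin": 0}]}}

```text
time: 20.6
tool_pos: [536.8, 49.0, 207.7]
tcp_rot: [-3.141, -0.0, 0.164]
contact_force: [-0.2, 0.3, -1.0]
grip_width: 0.5
finger_force: 0.0
```

Emit:
{"fn": "jog_arm", "kwargs": {"targets": [{"xyz": [0,0,0]},{"xyz": [0,0,0]},{"xyz": [0,0,0]},{"xyz": [0,0,0]},{"xyz": [0,0,0]},{"xyz": [0,0,0]},{"xyz": [0,0,0]},{"xyz": [0,0,0]},{"xyz": [0,0,0]},{"xyz": [0,0,0]}]}}

```text
invalid input
```

Run:
```python
from h import *
r=lambda i:cv2.resize(i,None,fx=3,fy=3,interpolation=cv2.INTER_CUBIC)
cv2.imwrite("pics/m7.png",np.hstack([r(bot.capture("top")[150:280,180:310]),r(bot.capture("scene")[90:220,310:430])]))
```

```text
(no output)
```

View pics/m7.png

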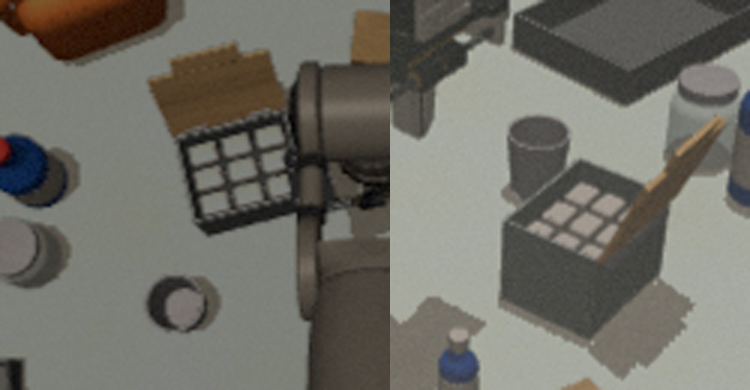

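Emit:
{"fn": "jog_arm", "kwargs": {"targets": [{"xyz": [0,0,0],"spin": 0},{"xyz": [0,0,0],"spin": 0},{"xyz": [0,0,0],"spin": 0},{"xyz": [0,0,0],"spin": 0},{"xyz": [0,0,0],"spin": 0},{"xyz": [0,0,0],"spin": 0},{"xyz": [0,0,0],"spin": 0},{"xyz": [0,0,0],"spin": 0},{"xyz": [0,0,0],"spin": 0},{"xyz": [0,0,0],"spin": 0}]}}

```text
time: 21.95
tool_pos: [536.6, 49.5, 207.7]
tcp_rot: [3.141, 0.0, 0.166]
contact_force: [0.1, 0.2, -0.9]
grip_width: 0.5
finger_force: 0.0
```

Run:
```python
from h import *
p=ray("top",(180+177/3-.3,150+303/3-.3),75); d=p[:2]-[600.3,222.4]; c,s=np.cos(.165),np.sin(.165); print(d@[c,s],d@[-s,c])
if d@[-s,c]>112: print(bot.close_job())
```

```text
-140.74119409872665 110.82664226009948
```

Run:
```python
from h import *
c,M,f=cam("wrist"); M=R.from_euler('xyz',[2.838,0,-1.4055]).as_matrix()
co,s=np.cos(.165),np.sin(.165)
for tcp,uv in(((510.9,207.4,85.1),(203,288)),((537.2,212,151.7),(120+107,262))):
    e=np.array(tcp)+[78.27,13.37,179.26]; d=M@[(uv[0]-c['cx'])/f,(uv[1]-c['cy'])/f,1]; p=e+d*(75-e[2])/d[2]
    q=p[:2]-[600.3,222.4]; print(p,q@[co,s],"right edge y'",q@[-s,co])
```

```text
[453.89795153 281.46051151  75.        ] -134.71284118884006 right edge y' 82.30525034818835
[463.65766758 287.23405993  75.        ] -124.13735934592161 right edge y' 86.3973283770147
```

Seen from close by, the cup's inner edge is 82–86 mm from the caddy's centre line, against the caddy's 70 mm half width. It is clear, so I'm handing in.

```bash
python3 -c "
from plant import bot
print(bot.close_job())"
```

```text
the job is handed in; nothing more can be done
None
```

The job is handed in at about 22 s: the cup was pushed upright and stands roughly 12 mm clear of the caddy's front, and the caddy lid stays open by itself, though the tool could not tilt, so the finger raised the lid by pressing on the lip's front edge rather than from under it.

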